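Refit the dimmer knob of a studio light controller and hold it pressed

ROBOT

A 6-joint arm with a two-finger parallel gripper is mounted at the origin on the work surface. World frame = base frame: x ahead of the robot, y to its left, z up, the work surface at z = 0. Lengths are in m, angles in rad, forces in N, time in s.
With the tool pointing down it reaches from about 0.375 to 0.9 m from the base axis. Payload 3.1 kg.
Tool frame: the origin (TCP) lies midway between the tips of the shut fingers; the grasp point (between the pads) lies 19 mm behind it; z points along the fingers, y is the line along which they close (so a half turn about z gives the same grasp; the last joint's range is limited). The gripper opens to 87 mm and grips with 3 to 60 N. Pads are 19 mm wide; open, the fingers measure 117 mm over their backs; the gripper's body (75 mm by 190 mm) begins 51 mm behind the grasp point.
Start: joints at [-1.282, 0.527, 1.433, -0, 1.181, -0.178], TCP at [0.281, -0.558, 0.188] pointing down, gripper open.
Joint ranges: [-3.08, 3.08], [-0.75, 2.2], [0.22, 2.44], [-1.43, 4.57], [0, 2.65], [-2.85, 2.85]. Speed limits (rad/s): [2.79, 2.79, 3.14, 3.14, 3.14, 3.14].

INTERFACE

Orientations are given as a unit quaternion [x, y, z, w].
In Python, from rig import get_obs, cams, job gives the robot as it stands.
- The arm moves only by the tool servo_tool, never from a script. Its argument "moves" is text: rows parted by semicolons, each of 5 numbers parted by spaces: the shift along the tool's x, y, z in m, then the turn about the tool's z in degrees, then the finger opening in m, from 0 to 0.087. In form: dx dy dz spin claw; .... A call has 1 to 10 rows; each row is the pose to reach, as a shift and turn from the pose commanded when the call began, along the tool's axes at that moment; what a row does not reach only later rows make up. A row lasts 1/12 s, in which the tool goes at most 41.7 mm and 7.16 degrees, less where a joint would pass 70% of its speed; a pose out of reach is approached as far as the arm can. A call with a gripper value outside its range is refused whole. The fingers move at their own pace and stop on an object; "grip_force" is the grip in N (left out, the last holds). Time passes only in rows, so rows that repeat a pose let the fingers close. It gives the time, the measured TCP pose, the force, the opening and the grip force at its end, in the units of the state.
- get_obs(): the state, without advancing time (a new reading comes with each control period).
- cams.camera(name): name is "side" or "top" or "wrist"; returns the picture (400x640x3 uint8, blue, green, red); there is no depth.
- cams.camera_model(name): a dict with "fx", "fy", "cx", "cy" (pixels), "R" (3x3) and "t" (3): a world point X has camera coordinates R X + t. Camera axes: x right, y down, z forward; pixel columns grow to the right and rows downward; lengths in m; the calibration is good to about 2 mm. A picture is of the moment at which its call begins: read the wrist's pose just before it. camera_model takes no time and is no camera call; for the wrist camera it gives the pose at the moment of the call.
- job.hand_in(): hands the job in; it is judged then, once.
The state is a dict: "time": time; "q": joint angles; "joint_velocities": joint speeds; "joint_torque": joint torques, N m; "position": TCP position; "tool_rot": TCP orientation; "ft_force": force on the tool from outside, world axes, zero at the start; "moment": the same for the moment, N m; "grip_width": finger opening in m; "grip_force": force on a finger pad.
Only numpy, scipy, OpenCV 4.12 (cv2) and the standard library are available. Lean on these libraries where they do the work, as an engineer would, in place of code of your own. Each camera call takes 0.05 s, during which the arm holds its last target. There are 200 camera calls.

TASK

The studio light's control box has lost its dimmer knob to cleaning: put the frosted light ring back over the dimmer shaft so that it lies flat on the panel around the nut, then turn the knob so that its D-shaped bore matches the flat of the shaft and push it fully home on the shaft. Press the knob in against its spring to wake the light, and finish still holding the knob with the fingers, pressed right in: do not let go. Leave the other camera things on the shelf where they are.

Things in the scene. Friction and masses are not known exactly. Their poses are not given: they have to be found in the camera images.
- controller: graphite grey control box of a studio LED light, fixed to the shelf, 130 x 190 mm and 58 mm high, lying with its control face up: dark display window and three keys on its -y half, the bare dimmer shaft on its +y half. Origin at the centre of its underside, z up; the panel is its flat top, 58 mm above the origin, with nothing but the shaft and its nut standing more than 3 mm above it
- panel (a point): point of the panel on the shaft's axis, at the foot of the shaft (38 mm from the box's centre along the box's +y). A round nut, 19.6 mm across and 6 mm high with a chamfered top, stands here around the shaft; z up
- shaft_tip (a point): centre of the top end of the bare steel dimmer shaft, 29 mm above the panel while unpressed. The shaft is 12 mm in diameter with one flat along its whole length, 1.2 mm from the axis (a deep D section), and its top edge is chamfered by 1 mm (hardly at the flat). This point turns and sinks with the shaft: its z is up along the axis, its x axis points straight out of the flat
- dimmer_turn (a joint): angle of the dimmer shaft in the box (rad, counter-clockwise from above); at 0 the flat faces the box's +x. It is stiff to turn (0.12 N m) and stays where it is
- dimmer_press (a joint): how far the shaft is pressed down into the box (m): 0 at rest, 0.0035 at its stop. A spring returns it: it starts to give at about 4 N and takes about 9 N to reach the stop
- light_ring: loose frosted white plastic ring, 44 mm outside, 22 mm hole, 8 mm thick, about 18 g, lying flat on the shelf. Origin at the centre of its underside, z up through the hole (both faces are alike). In place it lies flat on the panel around the nut, about 1 mm clear of it all round
- knob: loose silver knob, 32 mm high, 60 g, standing bore down on the shelf: upper 16 mm a round knurled grip 36 mm in diameter, lower 16 mm slightly narrower. Origin at the centre of its underside, z up its axis. Bore 16 mm deep, 13.4 mm across, with a flat 1.9 mm from the axis on the +x side; the orange pointer line marks +x: it must point the way the shaft's flat faces
- knob_seat (a point): end of the knob's bore on its axis, 16 mm above the underside. Fully home it meets the shaft tip: the knob's underside is then 13 mm above the panel, 5 mm above the fitted light ring (pressed right in, 3.5 mm lower)
- knob_mark (a point): outer end of the orange pointer line on the knob's top edge, 18 mm from the axis along the knob's +x, 32 mm above the underside
- lens_holder: bystander: black lens holder with a spring clip and a standing black zoom lens, fixed, 104 mm across, 190 mm high; origin at the centre of its underside
- teleconverter: bystander: silver teleconverter, 64 mm in diameter, 34 mm high, standing; origin at the centre of its underside
- uv_filter: bystander: glass UV filter in a black ring, 77 mm in diameter, 7.5 mm thick, lying flat; origin at the centre of its underside
- blower: bystander: teal silicone blower standing with its black nozzle up, 66 mm in diameter, 150 mm high; origin at the centre of its underside, z up
- shoe_level: bystander: small black hot-shoe bubble level, 22 x 22 mm, 24 mm high; origin at the centre of its underside
- lens_cap: bystander: black lens cap, 72 mm in diameter, 9 mm thick; origin at the centre of its underside
- battery: bystander: dark camera battery, 38 x 56 mm, 21 mm high; origin at the centre of its underside
Mind the look-alikes: they are no part of the job. Of the things like the light_ring, leave any that is green; of the rest the larger one is meant.

How it is judged:
By the outcome, as a careful person would: the job done as asked, in the order asked, and still so for the second after the job is handed in, while the arm keeps its last pose, push and grip.
It also fails if it takes over 54 s, if anything falls off the work surface, if the arm or the gripper's body presses on something with over 40 N, if the wrist force passes 120 N, or if a joint passes its speed limit or range.

## Working session

There is one attempt and no reset: what is moved stays moved. The work goes in short steps, Python scripts to look and compute and a tool call to move; the robot and the scene stay as the last step left them, time stands still between calls to the robot, and variables do not carry over. Pictures are saved under pics/ and viewed, at most 10 in all, crops included, and the job is handed in when it is done.

Besides the shell and the picture viewer there is one more tool, called after "Emit:" by a JSON object that holds its "fn" and its "kwargs", one argument or row to a line. servo_tool: Moves the arm, as the interface text tells. Its arguments: {"type":"object","properties":{"moves":{"type":"string"},"grip_force":{"type":"number"}},"required":["moves"]}

```bash
ls; mkdir -p pics; cat > h.py <<'E'
import numpy as np, cv2
from rig import get_obs, cams, job
def ray(m,u,v,z):
    R=np.array(m["R"]);t=np.array(m["t"]);c=-R.T@t
    d=R.T@np.array([(u-m["cx"])/m["fx"],(v-m["cy"])/m["fy"],1]);return c+d*(z-c[2])/d[2]
def proj(m,X):
    p=np.array(m["R"])@np.array(X)+np.array(m["t"]);return np.array([m["fx"]*p[0]/p[2]+m["cx"],m["fy"]*p[1]/p[2]+m["cy"]])
E
python3 - <<'E'
from h import *
o=get_obs();print(o["time"],o["position"],o["tool_rot"],o["ft_force"])
a=cams.camera("top");b=cams.camera("side")
cv2.imwrite("pics/top.png",a);cv2.imwrite("pics/side.png",b)
for n in("top","side"):
    m=cams.camera_model(n);R=np.array(m["R"]);print(n,m["fx"],m["cx"],m["cy"],-R.T@np.array(m["t"]),R.round(3).tolist())
E
```

```text
pics
0.0 [ 0.28107601 -0.55732617  0.18665399] [ 9.72885472e-01  2.31284812e-01 -4.69401395e-05 -1.09178571e-03] [-0.82409737  0.51444556 -0.42496169]
top 371.9674497226495 318.32764749355636 203.26027595905705 [0.39401583 0.04090503 0.91485789] [[0.063, -0.998, -0.003], [-0.974, -0.061, -0.217], [0.217, 0.017, -0.976]]
side 449.4510817504591 320.24760999407147 204.93019020454958 [0.08584739 0.61815644 0.93205216] [[-0.76, -0.649, -0.01], [-0.481, 0.573, -0.664], [0.437, -0.499, -0.748]]
```

View pics/top.png

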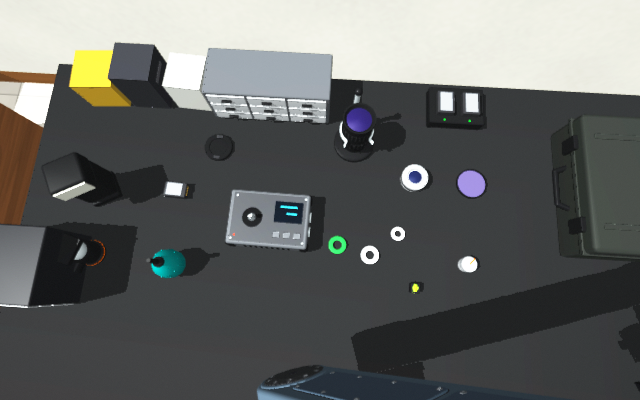

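View pics/side.png

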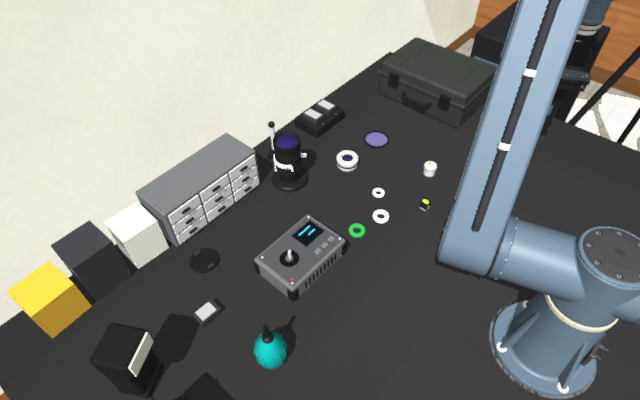

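The pictures show three rings in the top view: green at (337,245), a white one at (370,255) and a smaller white one at (398,234). The larger white one at (370,255) is meant. The knob is at (468,264), and the box's shaft at about (251,216). I'll measure these and confirm the ring in one enlarged crop.

```bash
python3 - <<'E'
from h import *
for n,f in(("top","pics/top.png"),("side","pics/side.png")):
    a=cv2.imread(f);m=cams.camera_model(n)
    hsv=cv2.cvtColor(a,cv2.COLOR_BGR2HSV)
    w=((hsv[...,2]>150)&(hsv[...,1]<60)).astype(np.uint8)
    k,l,s,c=cv2.connectedComponentsWithStats(w)
    for i in range(1,k):
        if 40<s[i,4]<800:
            u,v=s[i,0]+s[i,2]/2-.5,s[i,1]+s[i,3]/2-.5
            p=ray(m,u,v,.008)
            if 0<p[0]<.8 and -.6<p[1]<.3: print(n,u,v,s[i,2:],p.round(4), s[i,2]/m["fx"]*.95)
m=cams.camera_model("top");M=cams.camera_model("side")
for u,v in((251,216),): print("shaft",ray(m,u,v,.085))
print("knobtop",ray(m,468,263,.032))
for q in((233,192),(309,194),(308,248),(226,243)):print(ray(m,*q,.058).round(4))
a=cv2.imread("pics/top.png")
A=cv2.resize(a[215:290,320:490],None,fx=4,fy=4,interpolation=2)
B=cv2.resize(a[180:255,215:330],None,fx=4,fy=4,interpolation=2)
B=cv2.copyMakeBorder(B,0,0,0,A.shape[1]-B.shape[1],0)
cv2.imwrite("pics/crop.png",np.vstack([A[:300],B]))
E
```

```text
top 343.0 134.5 [ 9 26 77] [0.7824 0.004  0.008 ] 0.02298588224957626
top 414.0 176.5 [ 27  26 425] [ 0.6798 -0.1813  0.008 ] 0.06895764674872878
top 397.0 233.5 [ 15  14 139] [ 0.5315 -0.1408  0.008 ] 0.03830980374929376
top 285.5 234.5 [ 8  6 41] [0.5119 0.1319 0.008 ] 0.020431895332956678
top 369.0 254.5 [ 19  18 229] [ 0.476 -0.074  0.008] 0.0485257514157721
top 467.0 263.5 [ 19  16 240] [ 0.4693 -0.3101  0.008 ] 0.0485257514157721
side 346.5 158.5 [ 22  18 261] [ 0.6866 -0.1925  0.008 ] 0.04650116742093847
side 430.0 168.5 [ 13  16 165] [ 0.4707 -0.3161  0.008 ] 0.027477962566918184
side 378.0 192.5 [13 10 98] [ 0.5314 -0.1387  0.008 ] 0.027477962566918184
side 380.0 216.0 [ 17  15 175] [ 0.4768 -0.0717  0.008 ] 0.03593272027981609
side 489.5 229.0 [ 20  13 116] [ 0.2324 -0.2189  0.008 ] 0.04227378856448952
side 273.5 274.0 [38 31 79] [0.5671 0.2439 0.008 ] 0.08032019827253008
side 501.5 346.5 [12 12 85] [0.0656 0.0598 0.008 ] 0.02536427313869371
shaft [0.53910416 0.20584987 0.085     ]
knobtop [ 0.46858519 -0.30317414  0.032     ]
[0.5989 0.2599 0.058 ]
[0.6053 0.0792 0.058 ]
[0.4775 0.0727 0.058 ]
[0.4772 0.2623 0.058 ]
```

View pics/crop.png

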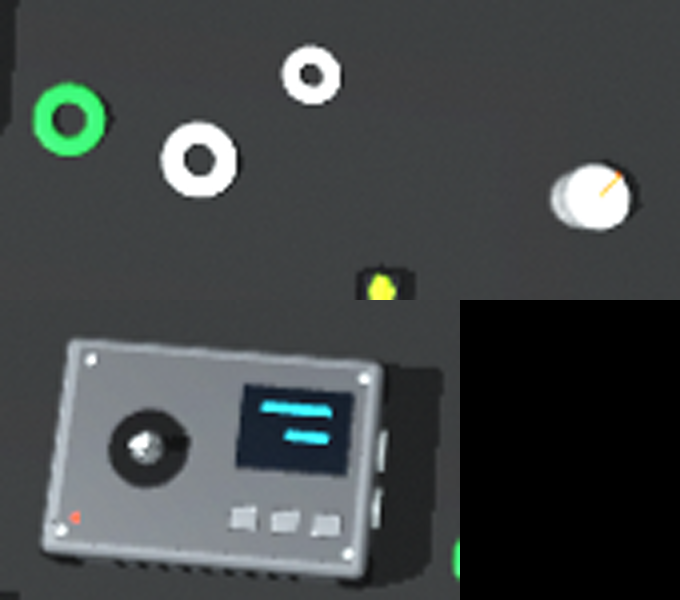

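The crop confirms it: the white ring at (370,255) is the larger of the two white ones, and the other is green. The knob's pointer runs toward upper right, roughly -45° in world. Moving above the ring now, with the fingers set to close roughly along world x.

Emit:
{"fn": "servo_tool", "kwargs": {
  "moves": "0.392 -0.345 0 -73 0.087;0.392 -0.345 0 -73 0.087;0.392 -0.345 0 -73 0.087;0.392 -0.345 0 -73 0.087;0.392 -0.345 0 -73 0.087;0.392 -0.345 0 -73 0.087;0.392 -0.345 0 -73 0.087;0.392 -0.345 0 -73 0.087;0.392 -0.345 0 -73 0.087;0.392 -0.345 0 -73 0.07"
}}

```text
time: 0.93
position: [0.4368, -0.1694, 0.1875]
tool_rot: [0.651, 0.759, 0.0, -0.0]
ft_force: [0.7, -0.2, 0.1]
grip_width: 0.0845
grip_force: 0.0
```

Emit:
{"fn": "servo_tool", "kwargs": {
  "moves": "0.089 0.053 0 0 0.065;0.089 0.053 0 0 0.065;0.089 0.053 0 0 0.065;0.089 0.053 0 0 0.065;0.089 0.053 0 0 0.065"
}}

```text
time: 1.35
position: [0.4761, -0.0748, 0.1874]
tool_rot: [0.652, 0.758, -0.0, -0.0]
ft_force: [-0.6, -1.0, -0.4]
grip_width: 0.0659
grip_force: 0.0
```

```bash
cat >> h.py <<'E'
def axes():
    from scipy.spatial.transform import Rotation as Ro
    o=get_obs();return np.array(o["position"]),Ro.from_quat(o["tool_rot"]).as_matrix()
E
python3 - <<'E'
from h import *
p,R=axes();m=cams.camera_model("wrist");a=cams.camera("wrist");cv2.imwrite("pics/w1.png",a)
hsv=cv2.cvtColor(a,cv2.COLOR_BGR2HSV)
w=((hsv[...,2]>170)&(hsv[...,1]<60)).astype(np.uint8)
k,l,s,c=cv2.connectedComponentsWithStats(w)
for i in range(1,k):
    if s[i,4]>300:
        u,v=s[i,0]+s[i,2]/2-.5,s[i,1]+s[i,3]/2-.5;X=ray(m,u,v,.008);print(u,v,s[i],X,R.T@(X-p))
print(p,R.round(3).tolist())
E
```

```text
409.5 33.0 [ 344    0  132   67 4721] [0.55528554 0.1188708  0.008     ] [0.17973784 0.10727282 0.17928885]
631.0 19.5 [623   0  17  40 337] [0.81332678 0.17224112 0.008     ] [0.19414718 0.37038116 0.17907509]
615.0 81.0 [ 591   41   49   81 1981] [0.82395565 0.10511043 0.008     ] [0.12618231 0.37091034 0.17908187]
631.0 101.0 [623  81  17  41 378] [0.85453449 0.08570036 0.008     ] [0.10244129 0.3982632  0.17906233]
584.5 155.0 [552 147  66  17 459] [0.82342717 0.01144201 0.008     ] [0.03363368 0.35646034 0.17910334]
321.5 178.0 [306 162  32  33 666] [ 0.47680766 -0.07303821  0.008     ] [0.00163082 0.0011327  0.17939335]
352.5 228.0 [341 217  24  23 373] [ 0.53256816 -0.13931158  0.008     ] [-0.0721968   0.04641929  0.17936465]
630.0 249.5 [621 238  19  24 341] [ 0.94655789 -0.1108622   0.008     ] [-0.10561911  0.46003711  0.17903456]
320.5 265.0 [ 200  249  242   33 5784] [ 0.49543571 -0.20550645  0.008     ] [-1.32134691e-01 -1.42781719e-04  1.79408568e-01]
75.0 269.5 [ 63 258  25  24 474] [ 0.12625827 -0.26948627  0.008     ] [-0.14051093 -0.37472942  0.17971161]
567.5 269.5 [555 258  26  24 491] [ 0.86773472 -0.15644638  0.008     ] [-0.1389765   0.37531233  0.17910644]
[ 0.4760703  -0.07477899  0.18739438] [[-0.149, 0.989, -0.001], [0.989, 0.149, -0.0], [-0.0, -0.001, -1.0]]
```

View pics/w1.png

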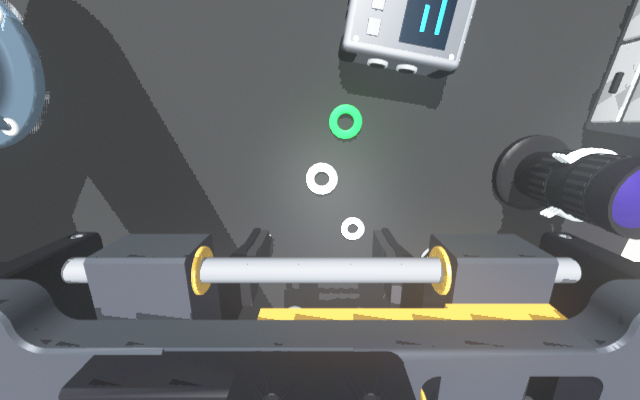

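The wrist picture shows the ring at (321,178), within 2 mm of the spot under the TCP, and the small ring well clear. Descending and gripping.

Emit:
{"fn": "servo_tool", "kwargs": {
  "moves": "0.0015 0.001 0.042 0 0.065;0.0015 0.001 0.083 0 0.065;0.0015 0.001 0.125 0 0.065;0.0015 0.001 0.160 0 0.065;0.0015 0.001 0.178 0 0.065;0.0015 0.001 0.185 0 0.065;0.0015 0.001 0.185 0 0.065;0.0015 0.001 0.185 0 0.03;0.0015 0.001 0.185 0 0.03;0.0015 0.001 0.185 0 0.03",
  "grip_force": 12
}}

```text
time: 2.23
position: [0.4782, -0.0749, 0.0042]
tool_rot: [0.654, 0.757, 0.001, 0.002]
ft_force: [-0.3, -0.2, -0.1]
grip_width: 0.0524
grip_force: 0.0
```

Emit:
{"fn": "servo_tool", "kwargs": {
  "moves": "0 0 0 0 0.03;0 0 0 0 0.03;0 0 0 0 0.03;0 0 -0.03 0 0.03;0 0 -0.07 0 0.03;0 0 -0.11 0 0.03;0 0 -0.15 0 0.03;0 0 -0.17 0 0.03;0 0 -0.17 0 0.03"
}}

```text
time: 2.98
position: [0.4805, -0.0752, 0.1778]
tool_rot: [0.653, 0.757, 0.002, 0.006]
ft_force: [0.5, -0.6, -1.1]
grip_width: 0.0301
grip_force: 0.0
```

```bash
python3 - <<'E'
from h import *
p,R=axes();m=cams.camera_model("wrist");a=cams.camera("wrist");cv2.imwrite("pics/w2.png",a)
o=get_obs();print(p,R.round(4).tolist(),o["grip_width"],o["time"])
hsv=cv2.cvtColor(a,cv2.COLOR_BGR2HSV)
w=((hsv[...,2]>170)&(hsv[...,1]<60)).astype(np.uint8)
k,l,s,c=cv2.connectedComponentsWithStats(w)
for i in range(1,k):
    if s[i,4]>150 and 250<c[i][0]<450 and c[i][1]<260:
        u,v=s[i,0]+s[i,2]/2-.5,s[i,1]+s[i,3]/2-.5;X=ray(m,u,v,.008);print(u,v,s[i],X,R.T@(X-p))
E
```

```text
[ 0.48047437 -0.07522164  0.17780384] [[-0.1461, 0.9892, 0.0109], [0.9893, 0.1461, -0.0044], [-0.0059, 0.0101, -0.9999]] 0.02988847803296028 3.0333
406.0 31.0 [ 339    0  135   63 4562] [0.55534229 0.11592587 0.008     ] [0.17916355 0.10027692 0.16976713]
317.0 178.0 [301 162  33  33 702] [ 0.47688976 -0.0732253   0.008     ] [ 0.0035051  -0.00497075  0.16974447]
349.0 228.0 [337 217  25  23 263] [ 0.53229056 -0.13812053  0.008     ] [-0.06878576  0.04034906  0.1706312 ]
```

View pics/w2.png

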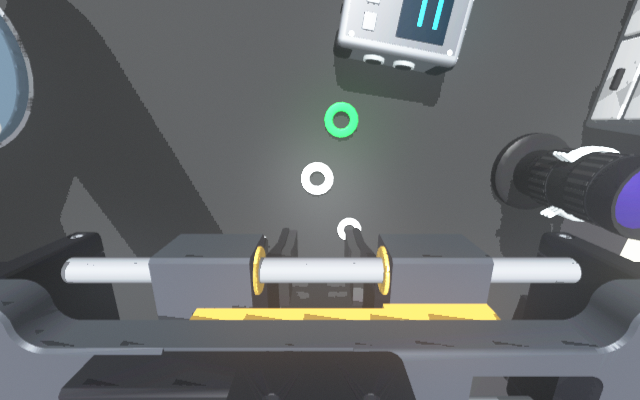

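The wrist view shows the ring still lying at (317,178), so the fingers missed it, closing before or above it. I'll descend again and check the state at each stage.

Emit:
{"fn": "servo_tool", "kwargs": {
  "moves": "0.0035 -0.005 0.04 0 0.065;0.0035 -0.005 0.08 0 0.065;0.0035 -0.005 0.12 0 0.065;0.0035 -0.005 0.15 0 0.065;0.0035 -0.005 0.165 0 0.065;0.0035 -0.005 0.172 0 0.065;0.0035 -0.005 0.172 0 0.065;0.0035 -0.005 0.172 0 0.065"
}}

```text
time: 3.7
position: [0.471, -0.0712, 0.0002]
tool_rot: [0.654, 0.757, -0.0, -0.001]
ft_force: [-0.4, -0.2, -0.5]
grip_width: 0.064
grip_force: 0.0
```

```bash
python3 - <<'E'
from h import *
p,R=axes();o=get_obs();print(p,R.round(4).tolist(),o["grip_width"],o["ft_force"],o["q"])
E
```

```text
[ 4.71013773e-01 -7.11539970e-02  2.15062232e-04] [[-0.1455, 0.9894, -0.0014], [0.9894, 0.1455, 0.0006], [0.0008, -0.0013, -1.0]] 0.06400283034470054 [-0.43340787 -0.18357988 -0.46034921] [-3.85111009e-01  6.67149598e-01  1.94350592e+00 -2.67338544e-06
  5.32468965e-01 -5.31127548e-01]
```

Emit:
{"fn": "servo_tool", "kwargs": {
  "moves": "-0.003 0.0055 -0.001 0 0.065;-0.003 0.0055 -0.001 0 0.065;-0.003 0.0055 -0.001 0 0.03;-0.003 0.0055 -0.001 0 0.03;-0.003 0.0055 -0.001 0 0.03;-0.003 0.0055 -0.001 0 0.03;-0.003 0.0055 -0.001 0 0.03;-0.003 0.0055 -0.001 0 0.03;-0.003 0.0055 -0.001 0 0.03",
  "grip_force": 20
}}

```text
time: 4.45
position: [0.4773, -0.0735, 0.0016]
tool_rot: [0.654, 0.757, -0.0, -0.0]
ft_force: [-0.2, 0.1, 0.4]
grip_width: 0.032
grip_force: 0.0
```

```bash
python3 - <<'E'
from h import *
a=cams.camera("wrist");b=cams.camera("side");m=cams.camera_model("wrist")
p,R=axes();print(m["fx"],R.T@(-np.array(m["R"]).T@np.array(m["t"])-p),proj(m,p),proj(m,[.4769,-.0731,.008]))
b=cv2.resize(b[170:250,330:440],(440,320),interpolation=2)
a=a[100:300,160:480]
cv2.imwrite("pics/w3.png",np.hstack([cv2.resize(a,(512,320)),b])[:, :800] if 0 else np.vstack([cv2.resize(a,(440,275)),b]))
E
```

```text
275.51818087167743 [ 0.07350059  0.00030068 -0.19664658] [320.45972607 224.66174275] [319.94497677 227.09049324]
```

View pics/w3.png

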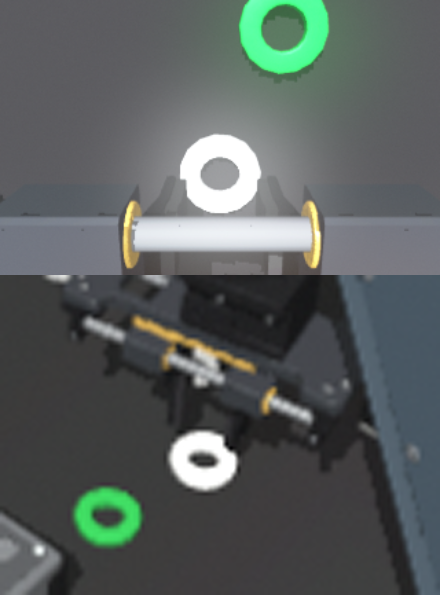

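The crops show the ring still at wrist pixel (320,226) and unmoved, with the fingertips behind and above it: visually they hover over the ring. I'll open and probe down gently, watching the force.

Emit:
{"fn": "servo_tool", "kwargs": {
  "moves": "0 0 0 0 0.065;0 0 0 0 0.065;0 0 0 0 0.065;0 0 0 0 0.065;0 0 0 0 0.065;0 0 0 0 0.065;0 0 0.001 0 0.065;0 0 0.002 0 0.065;0 0 0.003 0 0.065;0 0 0.003 0 0.065"
}}

```text
time: 5.38
position: [0.4773, -0.0735, -0.0016]
tool_rot: [0.654, 0.757, -0.0, -0.0]
ft_force: [-0.1, 0.6, -0.5]
grip_width: 0.0649
grip_force: 0.0
```

```bash
python3 - <<'E'
from h import *
o=get_obs();print(o["position"],o["ft_force"],o["grip_width"])
m=cams.camera_model("wrist");p,R=axes()
for d in([0,.0325,0],[0,-.0325,0],[.0095,.0325,0],[.0095,.0325,-.019],[.0095,.0325,-.03],[-.0095,.0325,0]):print(d,proj(m,p+R@d))
a=cams.camera("wrist")
c=cv2.resize(a[150:310,200:440],(720,480),interpolation=2)
c=np.clip(c.astype(float)*2.,0,255).astype(np.uint8);cv2.imwrite("pics/w4.png",c)
E
```

```text
[ 0.47727672 -0.07350054 -0.00157883] [-0.10746241  0.60582174 -0.48237886] 0.0649162252909015
[0, 0.0325, 0] [363.30718321 224.71587337]
[0, -0.0325, 0] [277.69104131 224.60865433]
[0.0095, 0.0325, 0] [363.84704672 212.80572623]
[0.0095, 0.0325, -0.019] [368.01324318 221.42310953]
[0.0095, 0.0325, -0.03] [370.81741455 227.22327277]
[-0.0095, 0.0325, 0] [362.78037048 236.33810209]
```

View pics/w4.png

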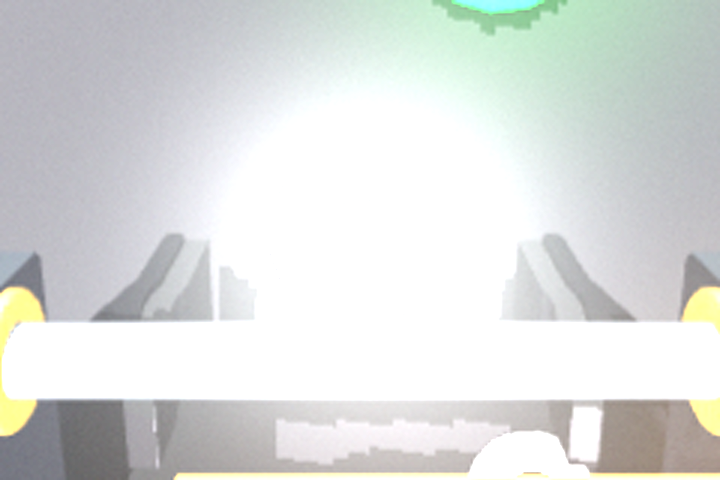

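Tip pixels (270,229) and (373,228), with a 65 mm gap, put the fingertips about 30 mm higher than the reported TCP. That fits with no contact at z < 0. Continuing the probe down.

Emit:
{"fn": "servo_tool", "kwargs": {
  "moves": "0 0 0.002 0 0.065;0 0 0.004 0 0.065;0 0 0.006 0 0.065;0 0 0.008 0 0.065;0 0 0.010 0 0.065;0 0 0.012 0 0.065;0 0 0.014 0 0.065;0 0 0.015 0 0.065;0 0 0.015 0 0.065"
}}

```text
time: 6.18
position: [0.4772, -0.0735, -0.0166]
tool_rot: [0.654, 0.757, -0.0, -0.0]
ft_force: [-0.3, 0.0, -0.1]
grip_width: 0.0651
grip_force: 0.0
```

Emit:
{"fn": "servo_tool", "kwargs": {
  "moves": "0 0 0.001 0 0.065;0 0 0.002 0 0.065;0 0 0.003 0 0.065;0 0 0.004 0 0.065;0 0 0.005 0 0.065;0 0 0.006 0 0.065;0 0 0.007 0 0.065;0 0 0.007 0 0.065"
}}

```text
time: 6.85
position: [0.4773, -0.0735, -0.0235]
tool_rot: [0.654, 0.757, -0.0, -0.0]
ft_force: [0.2, 0.6, 0.1]
grip_width: 0.065
grip_force: 0.0
```

Still free. Probing in 1 mm rows, watching for shelf contact.

Emit:
{"fn": "servo_tool", "kwargs": {
  "moves": "0 0 0.001 0 0.065;0 0 0.002 0 0.065;0 0 0.003 0 0.065;0 0 0.004 0 0.065;0 0 0.004 0 0.065"
}}

```text
time: 7.27
position: [0.4773, -0.0735, -0.0276]
tool_rot: [0.654, 0.757, -0.0, -0.0]
ft_force: [-0.5, 0.6, 0.2]
grip_width: 0.0652
grip_force: 0.0
```

```bash
python3 - <<'E'
from h import *
o=get_obs();print(o["position"],o["ft_force"],o["grip_width"])
a=cams.camera("wrist");b=cams.camera("side")
c=cv2.resize(a[150:310,200:440],(480,320),interpolation=2)
c=np.clip(c.astype(float)*2.,0,255).astype(np.uint8)
b=cv2.resize(b[160:240,330:450],(480,280),interpolation=2)
b=np.clip(b.astype(float)*2.,0,255).astype(np.uint8)
cv2.imwrite("pics/w5.png",np.vstack([c,b]))
E
```

```text
[ 0.47726606 -0.0734995  -0.02756704] [-0.45745025  0.63980893  0.16460192] 0.06524618564483839
```

View pics/w5.png

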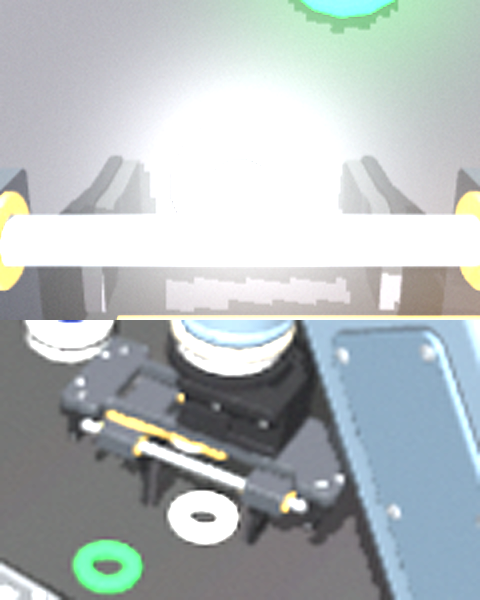

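The fingers now straddle the ring, with tips near shelf level. A few more millimetres until contact.

Emit:
{"fn": "servo_tool", "kwargs": {
  "moves": "0 0 0.001 0 0.065;0 0 0.002 0 0.065;0 0 0.003 0 0.065;0 0 0.003 0 0.065"
}}

```text
time: 7.7
position: [0.4773, -0.0735, -0.0305]
tool_rot: [0.654, 0.757, -0.0, -0.0]
ft_force: [0.4, -0.4, -0.0]
grip_width: 0.0651
grip_force: 0.0
```

Emit:
{"fn": "servo_tool", "kwargs": {
  "moves": "0 0 0 0 0.035;0 0 0 0 0.035;0 0 0 0 0.035;0 0 0 0 0.035;0 0 0 0 0.035;0 0 0 0 0.035;0 0 0 0 0.035",
  "grip_force": 12
}}

```text
time: 8.28
position: [0.4774, -0.0736, -0.0303]
tool_rot: [0.654, 0.757, 0.0, 0.0]
ft_force: [0.8, -0.2, -0.7]
grip_width: 0.0431
grip_force: 12.0
```

The ring is held at 43 mm and 12 N. I'll lift it and move short of the shaft, then look from close by.

Emit:
{"fn": "servo_tool", "kwargs": {
  "moves": "0 0 -0.02 0 0.035;0 0 -0.05 0 0.035;0 0 -0.085 0 0.035;0 0 -0.12 0 0.035;0.03 0.02 -0.145 0 0.035;0.07 0.04 -0.145 0 0.035;0.11 0.06 -0.145 0 0.035;0.145 0.08 -0.145 0 0.035;0.177 0.102 -0.145 0 0.035;0.187 0.102 -0.145 0 0.035"
}}

```text
time: 9.12
position: [0.5546, 0.131, 0.1153]
tool_rot: [0.652, 0.758, 0.003, 0.002]
ft_force: [1.5, 0.1, -0.7]
grip_width: 0.0429
grip_force: 12.0
```

Emit:
{"fn": "servo_tool", "kwargs": {
  "moves": "0 0 0 0 0.035;0 0 0 0 0.035;0 0 0 0 0.035"
}}

```text
time: 9.37
position: [0.55, 0.1253, 0.1143]
tool_rot: [0.654, 0.757, -0.001, -0.0]
ft_force: [0.1, -1.2, -0.1]
grip_width: 0.0424
grip_force: 12.0
```

```bash
python3 - <<'E'
from h import *
p,R=axes();m=cams.camera_model("wrist");a=cams.camera("wrist");b=cams.camera("top");cv2.imwrite("pics/w6r.png",a)
print(p,R.round(3).tolist(),get_obs()["grip_width"])
g=proj(m,[.539,.206,.087]);print(g,"panel",proj(m,[.539,.206,.058]))
u,v=g.astype(int);print(u,v)
x0,y0=max(0,u-60),max(0,v-45)
c=cv2.resize(a[y0:y0+90,x0:x0+120],(720,540),interpolation=2);cv2.imwrite("pics/w6.png",c);print(x0,y0)
E
```

```text
[0.5500176  0.1253445  0.11428388] [[-0.145, 0.989, -0.002], [0.989, 0.145, -0.001], [-0.0, -0.002, -1.0]] 0.04292800951171969
[321.71537648 113.48495144] panel [321.69086201 114.70298386]
321 113
261 68
```

View pics/w6.png

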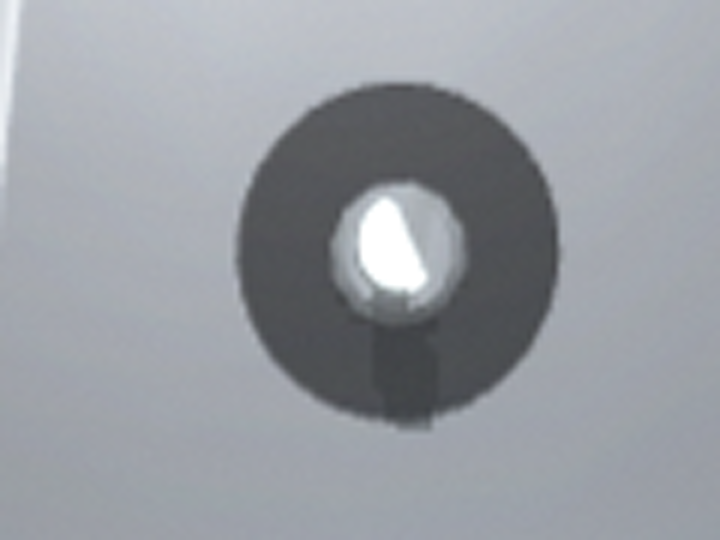

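The crop shows the shaft nearly end-on at about pixel (327,110). Its bright D-shaped top has the flat edge from (392,197) to (427,270) in the crop, facing right and slightly up. I'll compute the axis and flat direction from masks.

```bash
python3 - <<'E'
from h import *
p,R=axes();m=cams.camera_model("wrist");a=cv2.imread("pics/w6r.png");g=cv2.cvtColor(a,cv2.COLOR_BGR2GRAY).astype(np.uint8)
x0,y0,s=261,68,6
c=cv2.resize(g[y0:y0+90,x0:x0+120],None,fx=s,fy=s,interpolation=2)
def big(w):
    cs,_=cv2.findContours(w.astype(np.uint8),0,1);return max(cs,key=cv2.contourArea)
k=big((c<115));(dx,dy),r=cv2.minEnclosingCircle(k)
px=lambda q:((q[0]+.5)/s-.5+x0,(q[1]+.5)/s-.5+y0)
print("disc",dx,dy,r,ray(m,*px((dx,dy)),.058))
t=big(c>235);M=cv2.moments(t);print("tip c",M["m10"]/M["m00"],M["m01"]/M["m00"],M["m00"])
P=[ray(m,*px(q),.087)[:2] for q in t[:,0]];P=np.array(P)
print("bbox",P.min(0),P.max(0))
# longest straight side: PCA major axis of D
h=cv2.minAreaRect((P*1e5).astype(np.float32));print(h)
# line fit on right-hand points
rp=np.array([q for q in t[:,0] if 200<q[1]<265 and q[0]>M["m10"]/M["m00"]]);W=np.array([ray(m,*px(q),.087)[:2] for q in rp])
vx,vy,lx,ly=cv2.fitLine((W*1e3).astype(np.float32),cv2.DIST_L2,0,.01,.01).ravel()
print("edge dir deg",np.degrees(np.arctan2(vy,vx)),"pt",lx,ly)
# nut+shaft bright blob
nb=big((c>125)&(np.hypot(*(np.mgrid[:c.shape[0],:c.shape[1]]-np.array([dy,dx])[:,None,None]))<r*.7));(nx,ny),nr=cv2.minEnclosingCircle(nb);print("nut",nx,ny,nr,ray(m,*px((nx,ny)),.064), nr/s)
b=cv2.imread("pics/top.png");mt=cams.camera_model("top")
print("ring in wrist exp",proj(m,p+R@np.array([0,0,-.03])))
w=(a.min(2)>200).astype(np.uint8);n,l,st,cc=cv2.connectedComponentsWithStats(w)
for i in range(1,n):
    if st[i,4]>150 and 240<cc[i][0]<400 and st[i,1]>140:print(st[i],cc[i])
E
```

```text
disc 402.0 255.0426483154297 171.0305633544922 [0.54411205 0.21002906 0.058     ]
tip c 389.09806567701304 248.27881241565453 3705.0
bbox [0.53801804 0.20462378] [0.54703648 0.2150371 ]
((54157.69921875, 20889.287109375), (664.7698974609375, 1167.5814208984375), 32.548789978027344)
edge dir deg -57.16556 pt 543.7552 211.38803
nut 396.3542175292969 247.41299438476562 67.49781799316406 [0.5430758  0.21063625 0.064     ] 11.24963633219401
ring in wrist exp [320.3719882  240.82443811]
[271 162  14  17 190] [277.25263158 170.17368421]
[267 188  14  16 180] [274.03333333 195.23333333]
[ 287  211   69   47 2055] [320.41995134 234.23649635]
[265 212  14  15 175] [271.04571429 219.        ]
[ 237  261  167   18 2672] [321.85591317 269.6504491 ]
```

Axis at about (0.543, 0.210), flat facing about +33° in world. Moving the ring over the shaft.

Emit:
{"fn": "servo_tool", "kwargs": {
  "moves": "0.03 0.002 0 0 0.035;0.06 0.004 0 0 0.035;0.0846 0.0055 0 0 0.035;0.0846 0.0055 0 0 0.035;0.0846 0.0055 0 0 0.035;0.0846 0.0055 0 0 0.035"
}}

```text
time: 9.97
position: [0.5442, 0.2094, 0.1146]
tool_rot: [0.654, 0.756, -0.0, 0.0]
ft_force: [-0.5, -0.6, 0.3]
grip_width: 0.043
grip_force: 12.0
```

Emit:
{"fn": "servo_tool", "kwargs": {
  "moves": "0.0005 -0.001 0.02 0 0.035;0.0005 -0.001 0.045 0 0.035;0.0005 -0.001 0.06 0 0.035;0.0005 -0.001 0.07 0 0.035;0.0005 -0.001 0.076 0 0.035;0.0005 -0.001 0.076 0 0.035;0.0005 -0.001 0.076 0 0.035"
}}

```text
time: 10.55
position: [0.5437, 0.2106, 0.0389]
tool_rot: [0.654, 0.756, 0.0, 0.0]
ft_force: [-0.4, -0.2, -0.0]
grip_width: 0.0432
grip_force: 12.0
```

```bash
python3 - <<'E'
from h import *
p,R=axes();m=cams.camera_model("wrist");o=get_obs();print(p,R.round(3).tolist(),o["ft_force"])
a=cams.camera("wrist");b=cams.camera("side");cv2.imwrite("pics/a7.png",a);cv2.imwrite("pics/b7.png",b)
print(proj(m,p+R@[0,0,-.03]),proj(cams.camera_model("side"),[.543,.21,.07]))
E
```

```text
[0.54373688 0.21059966 0.03894549] [[-0.145, 0.989, 0.001], [0.989, 0.145, 0.0], [-0.0, 0.001, -1.0]] [-0.44446051 -0.17354603 -0.02169762]
[320.39125567 240.75231575] [288.73592222 255.63188864]
```

Emit:
{"fn": "servo_tool", "kwargs": {
  "moves": "-0.0006 -0.0006 0.002 0 0.035;-0.0006 -0.0006 0.004 0 0.035;-0.0006 -0.0006 0.006 0 0.035;-0.0006 -0.0006 0.008 0 0.035;-0.0006 -0.0006 0.0095 0 0.035;-0.0006 -0.0006 0.0105 0 0.035;-0.0006 -0.0006 0.0105 0 0.035;-0.0006 -0.0006 0.0105 0 0.035"
}}

```text
time: 11.32
position: [0.5426, 0.2105, 0.028]
tool_rot: [0.654, 0.757, -0.0, -0.0]
ft_force: [-0.4, 0.3, -0.1]
grip_width: 0.0427
grip_force: 12.0
```

No force at 0.3 mm above the panel, well below the nut top, so the ring is around the nut. Releasing, backing off and checking.

Emit:
{"fn": "servo_tool", "kwargs": {
  "moves": "0 0 0 0 0.065;0 0 0 0 0.065;0 0 0 0 0.065;0 0 0 0 0.065;0 0 0 0 0.065;0 0 -0.02 0 0.065;0 0 -0.055 0 0.065;0 0 -0.09 0 0.065;-0.02 0 -0.10 0 0.065;-0.05 0 -0.10 0 0.065"
}}

```text
time: 12.15
position: [0.5526, 0.163, 0.1322]
tool_rot: [0.652, 0.758, 0.003, 0.003]
ft_force: [0.7, -0.3, 0.4]
grip_width: 0.0652
grip_force: 0.0
```

Emit:
{"fn": "servo_tool", "kwargs": {
  "moves": "-0.035 0 0 0 0.065;-0.035 0 0 0 0.065;-0.035 0 0 0 0.065;-0.035 0 0 0 0.065"
}}

```text
time: 12.48
position: [0.5548, 0.1264, 0.1281]
tool_rot: [0.654, 0.756, 0.0, -0.0]
ft_force: [-0.1, -0.4, 0.4]
grip_width: 0.0651
grip_force: 0.0
```

```bash
python3 - <<'E'
from h import *
p,R=axes();m=cams.camera_model("wrist");a=cams.camera("wrist");cv2.imwrite("pics/w8r.png",a)
print(p,R.round(3).tolist())
u,v=proj(m,[.543,.2103,.066]).astype(int);x0,y0=max(0,u-60),max(0,v-45);print(u,v,x0,y0)
s=6;C=cv2.resize(a[y0:y0+90,x0:x0+120],None,fx=s,fy=s,interpolation=2);cv2.imwrite("pics/w8.png",C)
c=C.min(2)
px=lambda q:((q[0]+.5)/s-.5+x0,(q[1]+.5)/s-.5+y0)
def big(w):
    cs,_=cv2.findContours(w.astype(np.uint8),0,1);return max(cs,key=cv2.contourArea)
k=big(c>220);(x,y),r=cv2.minEnclosingCircle(k);print("ring?",x,y,r,ray(m,*px((x,y)),.066),cv2.contourArea(k))
E
```

```text
[0.5547964  0.12639004 0.12808194] [[-0.145, 0.99, -0.001], [0.99, 0.145, 0.0], [0.001, -0.0, -1.0]]
321 111 261 66
ring? 364.2945556640625 271.1531677246094 154.1118927001953 [0.54305149 0.21060636 0.066     ] 68860.0
```

View pics/w8.png

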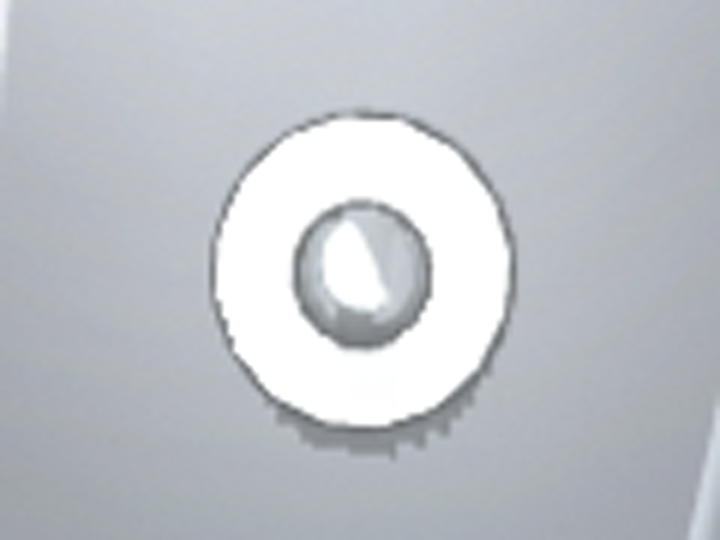

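The crop shows the ring concentric and flat around the nut and shaft, and the shaft flat still facing right and slightly up, about 32° in world. Next the knob, again stopping short with the camera above it.

Emit:
{"fn": "servo_tool", "kwargs": {
  "moves": "-0.498 -0.147 0 0 0.065;-0.498 -0.147 0 0 0.065;-0.498 -0.147 0 0 0.065;-0.498 -0.147 0 0 0.065;-0.498 -0.147 0 0 0.065;-0.498 -0.147 0 0 0.065;-0.498 -0.147 0 0 0.065;-0.498 -0.147 0 0 0.065;-0.498 -0.147 0 0 0.065;-0.498 -0.147 0 0 0.065"
}}

```text
time: 13.37
position: [0.4965, -0.2867, 0.128]
tool_rot: [0.653, 0.757, 0.0, -0.0]
ft_force: [-0.3, -0.0, -0.2]
grip_width: 0.0649
grip_force: 0.0
```

Emit:
{"fn": "servo_tool", "kwargs": {
  "moves": "-0.10 -0.030 0 0 0.065;-0.10 -0.030 0 0 0.065;-0.10 -0.030 0 0 0.065;-0.10 -0.030 0 0 0.065;-0.10 -0.030 0 0 0.065;-0.10 -0.030 0 0 0.065"
}}

```text
time: 13.87
position: [0.4815, -0.3874, 0.1276]
tool_rot: [0.653, 0.757, 0.0, -0.001]
ft_force: [-0.1, 0.1, 0.2]
grip_width: 0.0649
grip_force: 0.0
```

```bash
cat > kn.py <<'E'
from h import *
p,R=axes();m=cams.camera_model("wrist");a=cams.camera("wrist");cv2.imwrite("pics/k1.png",a)
print(p,R.round(3).tolist())
z=.032
hsv=cv2.cvtColor(a,cv2.COLOR_BGR2HSV)
w=((hsv[...,2]>140)&(hsv[...,0]<120)).astype(np.uint8)
n,l,st,cc=cv2.connectedComponentsWithStats(w)
g=proj(m,[.4697,-.308,z]);print("exp",g)
for i in range(1,n):
    if st[i,4]>200 and np.hypot(*(cc[i]-g))<50:
        u,v=st[i,0]+st[i,2]/2-.5,st[i,1]+st[i,3]/2-.5
        print(st[i],u,v,ray(m,u,v,z));
o=((hsv[...,1]>90)&(hsv[...,0]<25)&(hsv[...,2]>120))
ys,xs=np.nonzero(o);k=np.hypot(xs-g[0],ys-g[1])<50;P=np.array([ray(m,x,y,z)[:2]*1e3 for x,y in zip(xs[k],ys[k])]);print(len(P))
vx,vy,lx,ly=cv2.fitLine(P.astype(np.float32),cv2.DIST_L2,0,.01,.01).ravel();print("ptr",np.degrees(np.arctan2(vy,vx)),P.mean(0),P.min(0),P.max(0))
E
python3 kn.py
```

```text
[ 0.48151811 -0.38737551  0.12757156] [[-0.147, 0.989, -0.001], [0.989, 0.147, 0.002], [0.002, -0.001, -1.0]]
exp [320.71034813 117.44936502]
[ 301   94   38   40 1137] 319.5 113.5 [ 0.46792367 -0.30439785  0.032     ]
3
ptr 52.846764 [ 480.80771912 -317.81708229] [ 479.94773815 -318.94995945] [ 481.66715878 -316.68491822]
```

```bash
python3 - <<'E'
from h import *
m=cams.camera_model("wrist");a=cv2.imread("pics/k1.png").astype(int)
d=a[...,2]-a[...,0];c=np.array([319.5,113.5])
ys,xs=np.nonzero(d>25);k=np.hypot(xs-c[0],ys-c[1])<22;xs,ys=xs[k],ys[k];w=d[ys,xs]
P=np.array([ray(m,x,y,.032)[:2]*1e3 for x,y in zip(xs,ys)]);print(len(P))
vx,vy,lx,ly=cv2.fitLine(P.astype(np.float32),cv2.DIST_L2,0,.01,.01).ravel();print(np.degrees(np.arctan2(vy,vx)),lx,ly,P.min(0),P.max(0))
n=np.array([-vy,vx]);print("offset of centre from line",(np.array([467.9,-304.4])-[lx,ly])@n)
g=a.sum(2)//3;print(g[113,290:350:2],g[85:140:2,319])
E
```

```text
43
-42.951145 474.8291 -311.45346 [ 467.68211782 -318.62650081] [ 482.74317684 -304.47971068]
offset of centre from line 0.4413614581866582
[130 131 132 133 133 134 255 255 255 255 255 255 255 255 255 255 255 255
 255 255 255 255 255 255 137 135 136 135 134 133] [129 130 130 131 132 255 255 255 255 255 255 255 255 255 255 232 255 255
 255 255 255 255 255 255 161 116 115 114]
```

Knob at (0.468, -0.3045), pointer at -43°. I need a turn of about +75.5° (spin -75.5) after grasping.

Emit:
{"fn": "servo_tool", "kwargs": {
  "moves": "0.04 -0.001 0 0 0.065;0.084 -0.001 0 0 0.065;0.084 -0.001 0.03 0 0.065;0.084 -0.001 0.06 0 0.065;0.084 -0.001 0.08 0 0.065;0.084 -0.001 0.08 0 0.065;0.084 -0.001 0.08 0 0.065"
}}

```text
time: 14.5
position: [0.4679, -0.3043, 0.0476]
tool_rot: [0.653, 0.758, 0.0, -0.001]
ft_force: [-0.5, -0.5, 0.4]
grip_width: 0.065
grip_force: 0.0
```

Emit:
{"fn": "servo_tool", "kwargs": {
  "moves": "0 0 0.02 0 0.065;0 0 0.04 0 0.065;0 0 0.058 0 0.065;0 0 0.068 0 0.065;0 0 0.0715 0 0.065;0 0 0.0715 0 0.065;0 0 0.0715 0 0.065"
}}

```text
time: 15.08
position: [0.4689, -0.307, -0.0223]
tool_rot: [0.654, 0.757, -0.0, 0.001]
ft_force: [-0.1, 0.1, 0.2]
grip_width: 0.0649
grip_force: 0.0
```

Emit:
{"fn": "servo_tool", "kwargs": {
  "moves": "0 0 0 0 0.025;0 0 0 0 0.025;0 0 0 0 0.025;0 0 0 0 0.025;0 0 0 0 0.025;0 0 0 0 0.025;0 0 0 0 0.025;0 0 0 0 0.025;0 0 0 0 0.025",
  "grip_force": 30
}}

```text
time: 15.83
position: [0.4682, -0.3066, -0.0231]
tool_rot: [0.654, 0.757, -0.0, 0.0]
ft_force: [-0.7, 0.0, 2.2]
grip_width: 0.035
grip_force: 30.0
```

Emit:
{"fn": "servo_tool", "kwargs": {
  "moves": "0 0 -0.03 0 0.025;0 0 -0.065 0 0.025;0 0 -0.10 0 0.025;0.01 0.003 -0.13 0 0.025;0.04 0.012 -0.135 -7 0.025;0.08 0.024 -0.135 -14 0.025;0.12 0.036 -0.135 -21 0.025;0.16 0.048 -0.135 -28 0.025;0.20 0.060 -0.135 -35 0.025;0.24 0.072 -0.135 -42 0.025"
}}

```text
time: 16.67
position: [0.504, -0.0571, 0.1115]
tool_rot: [0.336, 0.942, 0.0, -0.0]
ft_force: [0.6, -0.5, -0.5]
grip_width: 0.0351
grip_force: 30.0
```

```bash
cat > st.py <<'E'
from h import *
import sys
p,R=axes();o=get_obs();yaw=np.degrees(np.arctan2(R[1,0],R[0,0]));print(p,"yaw",yaw,"tilt",R[:2,2],"q6",o["q"][5],o["grip_width"],o["grip_force"],o["ft_force"],o["moment"])
# args: knob offset along tool x (grasp), shaft xy, target yaw
ty=np.radians(float(sys.argv[1]));T=np.array([.543,.2106])-.0021*np.array([np.cos(ty),np.sin(ty)])
print("target",T,"tool shift",R.T@np.array([T[0]-p[0],T[1]-p[1],0]),"spin",yaw-float(sys.argv[1]))
E
python3 st.py 173.8
```

```text
[ 0.50396641 -0.05711193  0.1114592 ] yaw 140.67458246501505 tilt [-0.00046635  0.00025424] q6 -1.2180555565633417 0.03512191910698891 29.99536156654358 [ 0.55328472 -0.45595923 -0.47709924] [ 0.02943506 -0.19265819  0.0122429 ]
target [0.54508772 0.2103732 ] tool shift [1.37701994e-01 2.32975136e-01 4.88295241e-05] spin -33.12541753498496
```

Emit:
{"fn": "servo_tool", "kwargs": {
  "moves": "0.02 0.034 0 -5 0.025;0.04 0.068 0 -11 0.025;0.06 0.101 0 -17 0.025;0.08 0.135 0 -23 0.025;0.10 0.169 0 -29 0.025;0.12 0.203 0 -33 0.025;0.138 0.233 0 -33 0.025;0.138 0.233 0 -33 0.025;0.138 0.233 0 -33 0.025;0.138 0.233 0 -33 0.025"
}}

```text
time: 17.5
position: [0.5459, 0.2081, 0.111]
tool_rot: [0.057, 0.998, -0.0, -0.001]
ft_force: [0.0, 0.6, -1.0]
grip_width: 0.0353
grip_force: 30.0
```

```bash
python3 st.py 173.8
python3 - <<'E'
from h import *
p,R=axes();X=p+np.append(R[:2,0]*.0021,.0553)
for n in("top","side"):
    m=cams.camera_model(n);a=cams.camera(n);cv2.imwrite(f"pics/{n}9.png",a);g=proj(m,X);print(n,g)
    d=a[...,2].astype(int)-a[...,0];ys,xs=np.nonzero(d>35);k=np.hypot(xs-g[0],ys-g[1])<20
    for x,y in zip(xs[k],ys[k]):print(x,y,d[y,x],(ray(m,x,y,X[2])-X)[:2].round(4))
E
```

```text
[0.54587098 0.20814807 0.11104017] yaw 173.4111766635536 tilt [-0.00164765 -0.00079987] q6 -1.2820199970898705 0.035263823501268755 29.99979257583618 [ 0.02835521  0.57415667 -1.00998113] [ 0.18152577 -0.1114261   0.02301841]
target [0.54508772 0.2103732 ] tool shift [ 1.03340366e-03  2.12056501e-03 -4.89295630e-07] spin -0.3888233364464213
top [242.89876043 206.43119593]
260 215 74 [-0.0157 -0.0369]
260 216 112 [-0.0178 -0.0371]
259 217 44 [-0.02   -0.0353]
259 218 70 [-0.022  -0.0355]
side [286.19447477 229.32126923]
290 210 36 [ 0.0317 -0.046 ]
291 210 61 [ 0.0299 -0.0475]
289 211 56 [ 0.0314 -0.0424]
290 211 84 [ 0.0296 -0.0438]
291 211 62 [ 0.0279 -0.0453]
288 212 58 [ 0.0311 -0.0388]
289 212 57 [ 0.0293 -0.0402]
290 212 63 [ 0.0276 -0.0417]
286 213 47 [ 0.0325 -0.0337]
287 213 83 [ 0.0308 -0.0352]
288 213 61 [ 0.029  -0.0366]
285 214 58 [ 0.0322 -0.0301]
286 214 60 [ 0.0304 -0.0316]
287 214 64 [ 0.0287 -0.033 ]
283 215 46 [ 0.0336 -0.0251]
284 215 82 [ 0.0319 -0.0266]
285 215 57 [ 0.0301 -0.028 ]
282 216 62 [ 0.0333 -0.0216]
283 216 70 [ 0.0315 -0.023 ]
284 216 62 [ 0.0298 -0.0
[... 900 characters left out ...]
[0.0359 0.0106]
272 224 103 [0.0342 0.0092]
273 224 67 [0.0325 0.0078]
271 225 44 [0.0339 0.0127]
272 225 51 [0.0322 0.0112]
271 227 76 [0.0299 0.0167]
272 227 126 [0.0282 0.0153]
273 227 49 [0.0266 0.0139]
271 228 80 [0.0279 0.0187]
272 228 132 [0.0263 0.0173]
273 228 130 [0.0246 0.0159]
274 228 45 [0.0229 0.0145]
272 229 58 [0.0243 0.0192]
273 229 109 [0.0226 0.0178]
274 229 127 [0.021  0.0164]
275 229 47 [0.0193 0.015 ]
273 230 47 [0.0207 0.0198]
274 230 121 [0.019  0.0184]
275 230 132 [0.0174 0.017 ]
274 231 76 [0.0171 0.0204]
275 231 137 [0.0154 0.019 ]
274 232 61 [0.0151 0.0224]
275 232 124 [0.0135 0.021 ]
276 232 45 [0.0118 0.0196]
274 233 55 [0.0132 0.0243]
275 233 82 [0.0116 0.023 ]
```

Emit:
{"fn": "servo_tool", "kwargs": {
  "moves": "0.001 0.002 0.015 -0.4 0.025;0.001 0.002 0.03 -0.4 0.025;0.001 0.002 0.04 -0.4 0.025;0.001 0.002 0.043 -0.4 0.025;0.001 0.002 0.043 -0.4 0.025;0.001 0.002 0.043 -0.4 0.025;0.001 0.002 0.043 -0.4 0.025"
}}

```text
time: 18.18
position: [0.5467, 0.2103, 0.0693]
tool_rot: [0.055, 0.999, 0.0, 0.001]
ft_force: [0.4, -0.3, -1.0]
grip_width: 0.0355
grip_force: 30.0
```

```bash
python3 st.py 173.8
```

```text
[0.54669053 0.21030735 0.06933932] yaw 173.73692992813332 tilt [0.0013753  0.00019841] q6 -1.284833242564278 0.03550577555289405 29.999866783618927 [ 0.41462316 -0.2910928  -0.97790214] [ 0.11039048 -0.06211282 -0.0347467 ]
target [0.54508772 0.2103732 ] tool shift [ 1.60043372e-03 -1.09396745e-04 -2.19129342e-06] spin -0.06307007186669011
```

Emit:
{"fn": "servo_tool", "kwargs": {
  "moves": "0.0015 0 0 0 0.025;0.0015 0 0 0 0.025;0.0015 0 0.002 0 0.025;0.0015 0 0.003 0 0.025;0.0015 0 0.004 0 0.025;0.0015 0 0.005 0 0.025;0.0015 0 0.006 0 0.025;0.0015 0 0.007 0 0.025;0.0015 0 0.008 0 0.025;0.0015 0 0.008 0 0.025"
}}

```text
time: 19.02
position: [0.5443, 0.2107, 0.0604]
tool_rot: [0.054, 0.999, -0.0, -0.0]
ft_force: [-0.1, -0.0, 0.5]
grip_width: 0.0347
grip_force: 30.0
```

```bash
python3 st.py 173.8
```

```text
[0.54432602 0.21065115 0.06036546] yaw 173.76433763697761 tilt [-4.75315131e-04 -8.16263983e-05] q6 -1.284067452398475 0.03470603212728354 29.999795258045197 [-0.09351092 -0.04455555  0.47965736] [ 0.08980574 -0.18331553 -0.05022163]
target [0.54508772 0.2103732 ] tool shift [-7.87381116e-04 -1.93567265e-04 -3.39358767e-07] spin -0.03566236302239645
```

No force 3.5 mm below the tip, so the D bore has engaged. Continuing.

Emit:
{"fn": "servo_tool", "kwargs": {
  "moves": "-0.0004 0 0.0015 0 0.025;-0.0004 0 0.003 0 0.025;-0.0004 0 0.0045 0 0.025;-0.0004 0 0.006 0 0.025;-0.0004 0 0.0075 0 0.025;-0.0004 0 0.009 0 0.025;-0.0004 0 0.010 0 0.025;-0.0004 0 0.010 0 0.025",
  "grip_force": 40
}}

```text
time: 19.68
position: [0.5447, 0.2106, 0.0504]
tool_rot: [0.054, 0.999, -0.0, -0.0]
ft_force: [0.3, -0.2, -0.5]
grip_width: 0.0352
grip_force: 40.0
```

```bash
python3 st.py 173.8
```

```text
[0.54469803 0.21060771 0.05036966] yaw 173.76619604192794 tilt [-4.85698625e-04 -9.66483533e-05] q6 -1.2842698298770703 0.0351552101909583 39.99976336956024 [ 0.33372703 -0.17573301 -0.49953135] [ 0.08245309 -0.10142275  0.01192546]
target [0.54508772 0.2103732 ] tool shift [-4.12844529e-04 -1.90802829e-04 -1.66605057e-07] spin -0.03380395807207037
```

Emit:
{"fn": "servo_tool", "kwargs": {
  "moves": "0 0 0.001 0 0.025;0 0 0.002 0 0.025;0 0 0.003 0 0.025;0 0 0.004 0 0.025;0 0 0.0045 0 0.025;0 0 0.0045 0 0.025"
}}

```text
time: 20.18
position: [0.545, 0.2107, 0.0466]
tool_rot: [0.054, 0.999, 0.0, 0.0]
ft_force: [-0.8, -0.1, 3.9]
grip_width: 0.0349
grip_force: 40.0
```

Emit:
{"fn": "servo_tool", "kwargs": {
  "moves": "0 0 0.0005 0 0.025;0 0 0.001 0 0.025;0 0 0.0015 0 0.025;0 0 0.002 0 0.025;0 0 0.0025 0 0.025;0 0 0.003 0 0.025;0 0 0.003 0 0.025;0 0 0.003 0 0.025"
}}

```text
time: 20.85
position: [0.5451, 0.2107, 0.0442]
tool_rot: [0.054, 0.999, 0.0, 0.0]
ft_force: [-2.9, -0.7, 9.0]
grip_width: 0.0348
grip_force: 40.0
```

Emit:
{"fn": "servo_tool", "kwargs": {
  "moves": "0 0 0.0005 0 0.025;0 0 0.001 0 0.025;0 0 0.0015 0 0.025;0 0 0.0015 0 0.025;0 0 0.0015 0 0.025"
}}

```text
time: 21.27
position: [0.5453, 0.2107, 0.0439]
tool_rot: [0.054, 0.999, 0.0, 0.001]
ft_force: [-3.0, -1.1, 15.6]
grip_width: 0.0352
grip_force: 40.0
```

The force rises steeply (15.6 N), so the shaft is at its stop. One check that it is stable and lit, then hand in.

```bash
python3 - <<'E'
from h import *
c=[]
for n,f in(("top","top9"),("side","side9")):
    m=cams.camera_model(n);a=cams.camera(n).astype(int);b=cv2.imread(f"pics/{f}.png").astype(int)
    c.append(np.abs(a-b).sum(2).mean());u,v=proj(m,[.485,.11,.058]).astype(int)
    u,v=proj(m,[.543,.2106,.066]).astype(int);print(n,a[v-14:v+15:4,u-14:u+15:4].reshape(-1,3).max(0),c)
o=get_obs();print(o["time"],o["position"],o["ft_force"],o["moment"],o["grip_width"],o["grip_force"])
print(job.hand_in())
E
```

```text
top [147 141 136] [np.float64(26.4341875)]
side [255 255 255] [np.float64(26.4341875), np.float64(50.46727734375)]
21.3667 [0.54527149 0.21071844 0.04392619] [-4.06476965 -1.2253569  16.67700073] [-0.07855996  0.54562113 -0.03329893] 0.03510372373110492 40.003668665885925
the job is handed in; nothing more can be done
None
```

The job is handed in at 21.4 s: the light ring lies flat around the nut, and the knob is on the shaft and pressed to its stop (about 16 N), still gripped. Both camera views brightened, which suggests the light woke; I did not check the bystanders after the last moves.

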